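# Triple-pack a specimen for the courier

## Task

Pack the specimen for the courier. First stand the open canister in the foam pocket of the shipper base, so that it cannot topple, then put the specimen container upright into the canister, then put the canister's cap on over it, fully down, and last set the shipper cover on the base so that it sits fully home all round. Keep the specimen container upright throughout, and leave the other things on the counter where they are.

Things in the scene. Friction and masses are not known exactly. Their poses are not given: they have to be found in the camera images.
- shipper_base: Fixed, low lower half of the shipping box: grey shell 98 mm square, 24 mm high, round a dark foam block 80 mm square, 36 mm high; so a shoulder 9 mm wide runs round the foam at height 24 mm. Central round pocket in the foam, 60 mm across, 24 mm deep, its floor 12 mm above the counter. Origin: centre of the underside, on the counter; x, y along the sides, z up.
- shipper_cover: Loose, 0.25 kg. Tall white upper half, open below: 98 mm square, 100 high, opening 88 square. Goes over the foam; its lower edge rests on the base's shoulder (24 mm above the base's origin), any quarter turn. Grey bar handle on top along x: 76 mm long, 14 wide (y), 12 thick, mid-height 124 mm, 18 mm free beneath between posts 56 mm apart. Origin: centre of the open lower end; z up.
- canister: Loose, 0.15 kg. Open aluminium canister standing mouth up: barrel 54 mm across from its underside up to a shoulder at 50 mm, then a narrower neck 42 mm across up to the rim at 60 mm. Bore 36 mm across, inner floor 5 mm above the underside; lower outer edge bevelled. Origin: centre of the underside; z up.
- canister_cap: Loose, 0.07 kg. Aluminium cap of the canister, a tall plain cup standing mouth down, ribbed round the outside: 54 mm across, 53 mm high, bore 48 mm, open below, closed top 4 mm thick. It slips over the canister's neck (no screwing) and rests on the shoulder, 50 mm above the canister's underside. Origin: centre of the open lower end; z up.
- specimen: Loose, 0.045 kg. Slim upright specimen container, white with a paper label round it: 28 mm across and 90 mm high, the top 22 mm being a ribbed grey screw cap 31 mm across (the cap stays on). Standing in the canister it reaches 35 mm above the canister's rim. Origin: centre of the underside; z up.
- saline: Loose bystander, leave alone. White squeeze bottle with a blue cap, 35 mm across, 78 mm high. Origin: centre of the underside.
- petri: Loose bystander, leave alone. Flat round dish, 90 mm across, 14 mm high. Origin: centre of the underside.
- slides_pack: Loose bystander, leave alone. Small pale box lying flat, 32 mm (x) by 80 mm (y), 27 mm high. Origin: centre of the underside.
- syringe: Loose bystander, leave alone. Syringe with an orange cap, lying flat: 124 mm long (y), 21 mm wide, 23 mm high. Origin: centre of the underside.
Things that resemble listed ones, but are neither listed nor needed, are in the scene too. What is shaped like the specimen but pink is not meant.

How it is judged:
By the outcome, as a careful person would: the job done as asked, in the order asked, and still so for the second after the job is handed in, with the robot touching nothing.
It also fails if it takes over 128 s, if anything falls off the work surface, if the arm or the gripper's body presses on something with over 40 N, if the wrist force passes 120 N, or if a joint passes its speed limit or range.

## Robot

A 7-joint arm with a two-finger parallel gripper is mounted at the origin on a cart in front of the work surface, level with it; the furniture and walls round the work are solid. World frame = base frame: x ahead of the robot, y to its left, z up, the work surface at z = 0. Lengths are in m, angles in rad, forces in N, time in s.
With the tool pointing down it reaches from about 0.4 to 0.85 m from the base axis. Payload 10.4 kg.
Tool frame: the origin (TCP) lies at the very end of the fingers, on their centre line; the grasp point (between the pads) lies 19 mm behind it; z points along the fingers, y is the line along which they close (so a half turn about z gives the same grasp; the last joint's range is limited). The gripper opens to 85 mm and grips with 20 to 120 N. Pads are 22 mm wide; open, the fingers measure 114 mm over their backs; the gripper's body (76 mm by 85 mm) begins 54 mm behind the grasp point. The pads swing forward as they close: fully open they stand 13 mm farther back than shut.
Start: joints at [-1.308, 0.332, -0.065, 1.46, 0.022, 1.35, -0.088], TCP at [0.176, 0.6, 0.231] pointing down, gripper open.
Joint ranges: [-2.6, 2.6], [-0.5, 2.12], [-1.47, 1.34], [0.16, 2.42], [-1.27, 4.41], [0.06, 2.06], [-2.6, 2.6]. Speed limits (rad/s): [2.22, 2.22, 2.79, 2.79, 3.14, 3.14, 3.14].

## Interface

Orientations are given as a 3x3 rotation matrix whose columns are the frame's x, y, z axes.
In Python, from workcell import robot, hand, planner, read_state, read_camera, sign_off gives the robot as it stands. Calls block until the motion is done:
- robot.move_ptp(position, orientation): joint-space move of the TCP to a pose.
- robot.move_straight(position, rotation=None, v=0.15, guard=None): straight line of the TCP; rotation=None keeps the orientation; v is the mean speed in m/s. With guard (N) it stops when the force on the tool has changed by that much, and returns True; else False.
- robot.set_joints(angles): joint-space move.
- hand.move_gripper(opening, grip_force=None): opening from 0.0 (shut) to 1.0 (fully open); grip_force is the grip in N (None keeps the last); returns when the fingers have stopped.
- robot.pause(seconds).
- planner.ik(position, orientation): joint angles nearest the present ones, or None.
- read_state(): the state.
- read_camera(name): name is "scene" or "side" or "wrist"; returns a dict with "pixels" (384x512x3 uint8, red, green, blue), "fx", "fy", "cx", "cy" (pixels), "rvec" (rotation vector, rad) and "tvec" (3), from world to camera coordinates, as OpenCV has them. Camera axes: x right, y down, z forward; pixel columns grow to the right and rows downward; lengths in m; the calibration is good to about 2 mm. A picture is of the moment at which its call begins. There is no depth.
A pose or a line that the arm cannot do raises robot.MotionError and nothing moves.
- sign_off(): hands the job in; it is judged then, once.
The state is a dict: "time_s": time; "q": joint angles; "dq": joint speeds; "joint_torque": joint torques, N m; "eef_pos": TCP position; "tool_rot": TCP orientation; "force": force on the tool from outside, world axes, zero at the start; "moment": the same for the moment, N m; "width": opening from 0.0 (shut) to 1.0 (fully open); "gripper_force": force on a finger pad.
Only numpy, scipy, OpenCV 4.12 (cv2) and the standard library are available. Lean on these libraries where they do the work, as an engineer would, in place of code of your own. Each camera call takes 0.05 s, during which the arm holds its last target. There are 200 camera calls.

## Working session

There is one attempt and no reset: what is moved stays moved. The work goes in short steps, each a Python script; the robot and the scene stay as the last script left them, time stands still between calls to the robot, and variables do not carry over. Pictures are saved under pics/ and viewed, at most 14 in all, crops included, and the job is handed in when it is done.

```bash
ls; mkdir -p pics
python3 - <<'E'
from workcell import *
import cv2
for n in ("scene","side","wrist"):
    c=read_camera(n); cv2.imwrite(f"pics/{n}0.png",c["pixels"][:,:,::-1])
    R=cv2.Rodrigues(c["rvec"])[0]; print(n,c["fx"],c["fy"],c["cx"],c["cy"],(-R.T@c["tvec"].ravel() if hasattr(c["tvec"],'ravel') else -R.T@c["tvec"]),R[2])
print(read_state())
E
```

```text
pics
scene 429.7361745522442 429.7361745522442 252.6791512746075 193.02248365952389 [ 0.15862478 -0.86593582  0.97680072] [ 0.34072282  0.5903536  -0.73170389]
side 400.50097176224483 400.50097176224483 250.11999724441029 194.66573985003996 [0.47768856 0.93563642 0.76977483] [ 0.08974275 -0.83082458 -0.54925109]
wrist 323.459278938643 323.459278938643 256.8048301480013 188.25704530531664 [0.10595129 0.61877875 0.37329242] [ 0.27452611 -0.08242522 -0.95804045]
{'time_s': 0.15, 'q': array([-1.3075929 ,  0.3327269 , -0.06468282,  1.46076659,  0.02161475,
        1.34988863, -0.08850473]), 'dq': array([-0.00181447, -0.00308272,  0.00161038, -0.00313176,  0.00028795,
       -0.00049605, -0.00028525]), 'joint_torque': array([ 3.06987586e-04, -6.25827599e+01,  4.92097519e-02, -3.91847062e+01,
        1.63744163e-02,  7.40986696e-03, -2.05758363e-05]), 'eef_pos': array([0.17613866, 0.59936588, 0.23068985]), 'tool_rot': array([[-9.59435341e-01,  2.81928656e-01, -2.43195056e-04],
       [ 2.81928753e-01,  9.59434751e-01, -1.06645165e-03],
       [-6.73334934e-05, -1.09175508e-03, -9.99999402e-01]]), 'force': array([ 0.54320476, -1.07094847, -0.33306753]), 'moment': array([-0.02850135, -0.05485871, -0.01868139]), 'gripper_force': 0.0, 'width': 0.9981615861445233}
```

View pics/scene0.png

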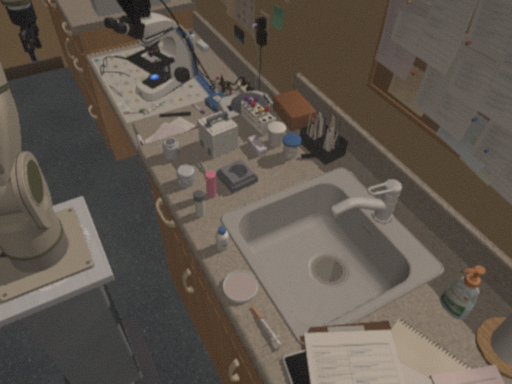

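View pics/side0.png

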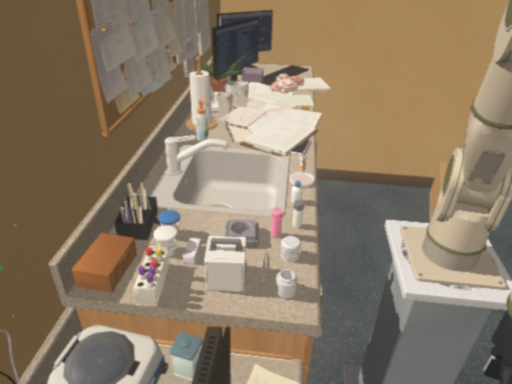

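The scene view shows the cover at (218,130), the base at (237,176), canister-like things at (170,149) and (186,175), the white/grey specimen at (199,204) and a pink lookalike at (211,183). The saline bottle is at (221,237). I'll enlarge both views to confirm.

Run:
```python
import cv2
a=cv2.imread("pics/scene0.png")[105:255,140:300]; cv2.imwrite("pics/sc1.png",cv2.resize(a,None,fx=4,fy=4,interpolation=cv2.INTER_CUBIC)[:600])
a=cv2.imread("pics/side0.png")[170:310,140:330]; cv2.imwrite("pics/si1.png",cv2.resize(a,None,fx=4,fy=4,interpolation=cv2.INTER_CUBIC))
```

```text
(no output)
```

View pics/sc1.png

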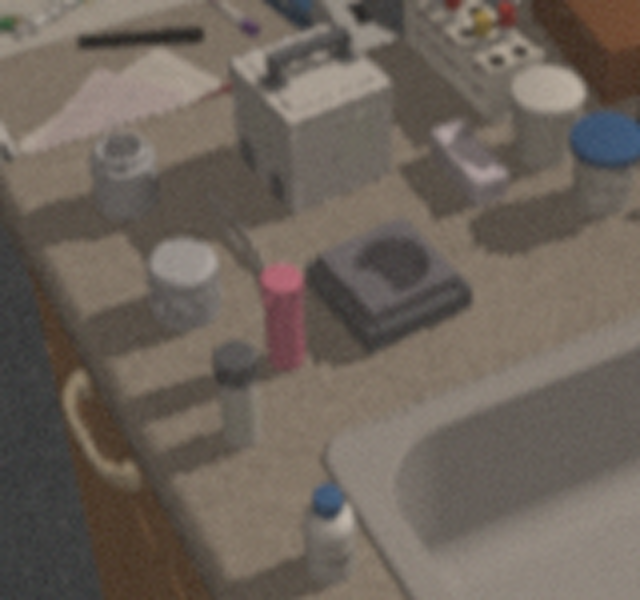

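View pics/si1.png

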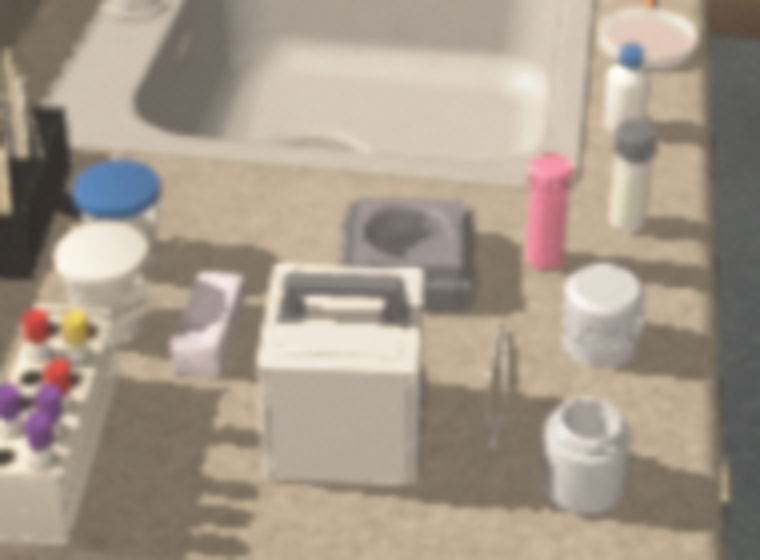

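Candidates in crop pixels:
- **Specimen:** grey-capped white one at sc1 (236,395) / si1 (632,175). The pink one at sc1 (284,317) and the blue-capped saline at (329,535) don't fit.
- **Canister:** open neck at sc1 (125,175).
- **Cap:** plain cup at sc1 (185,283).
- **Cover:** has the handle, sc1 (312,115).
- **Base:** dark, with a pocket, sc1 (390,280).

Next I'll compute positions.

```bash
cat > h.py <<'E'
from workcell import robot,hand,planner,read_state,read_camera,sign_off
import numpy as np, cv2
def ray(c,uv):
    R=cv2.Rodrigues(np.array(c["rvec"],float))[0]; t=np.array(c["tvec"],float).ravel()
    o=-R.T@t; d=R.T@np.array([(uv[0]-c["cx"])/c["fx"],(uv[1]-c["cy"])/c["fy"],1.]); return o,d
def at_z(c,uv,z):
    o,d=ray(c,uv); return (o+d*(z-o[2])/d[2])[:2]
def tri(*rs):
    A=0;b=0
    for o,d in rs:
        d=d/np.linalg.norm(d);P=np.eye(3)-np.outer(d,d);A=A+P;b=b+P@o
    return np.linalg.solve(A,b)
def proj(c,P):
    return cv2.projectPoints(np.array(P,float).reshape(-1,3),np.array(c["rvec"],float),np.array(c["tvec"],float),np.array([[c["fx"],0,c["cx"]],[0,c["fy"],c["cy"]],[0,0,1]]),None)[0][:,0]
def snap(n,f=None):
    c=read_camera(n)
    if f: cv2.imwrite(f"pics/{f}.png",c["pixels"][:,:,::-1])
    return c
def down(yaw):  # tool y axis (closing line) at angle yaw from world x
    y=np.array([np.cos(yaw),np.sin(yaw),0]); z=np.array([0,0,-1.]); return np.c_[np.cross(y,z),y,z]
E
python3 - <<'E'
from h import *
A=read_camera("scene");B=read_camera("side")
sc=lambda x,y:((x+.5)/4-.5+140,(y+.5)/4-.5+105)
si=lambda x,y:((x+.5)/4-.5+140,(y+.5)/4-.5+170)
for n,z,a,b in [("canister",.06,(124,147),(588,418)),("cap",.053,(184,262),(603,283)),("spec",.09,(236,357),(635,131)),("pink",.09,(284,278),(551,163)),("pocket",.036,(394,262),(402,228)),("hL",.13,(272,72),(293,284)),("hR",.13,(347,38),(400,287)),
 ("cov c1",.1,(233,68),(422,358)),("cov c2",.1,(290,120),(418,272)),("cov c3",.1,(392,86),(275,268)),("cov c4",.1,(330,30),(262,360)),("saline",.078,(329,492),(631,50))]:
    print(n,z,at_z(A,sc(*a),z).round(4),at_z(B,si(*b),z).round(4),tri(ray(A,sc(*a)),ray(B,si(*b))).round(4))
E
```

```text
canister 0.06 [0.4593 0.2003] [0.4599 0.2046] [0.4599 0.2026 0.0581]
cap 0.053 [0.4524 0.0598] [0.4555 0.0638] [0.4543 0.0618 0.051 ]
spec 0.09 [ 0.4357 -0.0827] [ 0.4397 -0.0735] [ 0.4382 -0.0791  0.0859]
pink 0.09 [ 0.4988 -0.0267] [ 0.4997 -0.0222] [ 0.4997 -0.0248  0.0881]
pocket 0.036 [0.6036 0.0007] [0.6058 0.0019] [0.6049 0.0015 0.0353]
hL 0.13 [0.5732 0.1507] [0.6478 0.1873] [0.6185 0.183  0.1123]
hR 0.13 [0.6457 0.1633] [0.5821 0.1802] [0.6129 0.1593 0.1269]
cov c1 0.1 [0.5618 0.2062] [0.5641 0.2091] [0.5634 0.208  0.0986]
cov c2 0.1 [0.5749 0.1242] [0.5776 0.128 ] [0.5768 0.1264 0.0982]
cov c3 0.1 [0.6668 0.1253] [0.6706 0.138 ] [0.6712 0.1319 0.0944]
cov c4 0.1 [0.6552 0.2163] [0.6601 0.2252] [0.6594 0.2219 0.096 ]
saline 0.078 [ 0.4443 -0.2127] [ 0.445  -0.2107] [ 0.4448 -0.2121  0.0771]
```

Run:
```python
from h import *
A=read_camera("scene")
for uv in [(140,85),(165,90),(185,85),(95,60),(200,85)]: print(uv,at_z(A,uv,0).round(3),at_z(A,uv,.3).round(3))
for p in [(.2,.55,.5),(.35,.42,.5),(.5,.1,.5),(.55,.06,.3)]:
  for y in (90,75): print(p,y,planner.ik(p,down(np.radians(y))))
```

```text
(140, 85) [0.498 0.653] [0.394 0.186]
(165, 90) [0.574 0.574] [0.447 0.132]
(185, 85) [0.658 0.571] [0.505 0.13 ]
(95, 60) [0.389 0.924] [0.318 0.374]
(200, 85) [0.712 0.544] [0.542 0.111]
(0.2, 0.55, 0.5) 90 [-1.25058281  0.26772504 -0.07071014  0.98667002  0.01967116  1.8877779
  0.25814667]
(0.2, 0.55, 0.5) 75 [-1.2758831   0.26636282 -0.03453821  0.98842062  0.00956361  1.88694715
  0.00276622]
(0.35, 0.42, 0.5) 90 [-0.99333696  0.16906866  0.04187194  1.10669146 -0.00736195  1.86597037
  0.6165933 ]
(0.35, 0.42, 0.5) 75 [-1.02076209  0.16816583  0.0759028   1.10833521 -0.01326437  1.86554231
  0.35921748]
(0.5, 0.1, 0.5) 90 [-0.75066222  0.07214301  0.51067507  1.22501978 -0.03669425  1.85342778
  1.31946166]
(0.5, 0.1, 0.5) 75 [-0.75589243  0.07212077  0.51643597  1.22525831 -0.03705951  1.85340873
  1.05808456]
(0.55, 0.06, 0.3) 90 [-0.66759735  0.14491941  0.53802895  1.57069435 -0.07464751  1.44656783
  1.44586893]
(0.55, 0.06, 0.3) 75 [-0.67278566  0.14517163  0.54398774  1.5709347  -0.07552359  1.44655957
  1.1849039 ]
```

```bash
python3 -c "
import cv2;a=cv2.imread('pics/scene0.png')[0:160,60:260];cv2.imwrite('pics/ms.png',cv2.resize(a,None,fx=3,fy=3))"
```

```text
(no output)
```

View pics/ms.png

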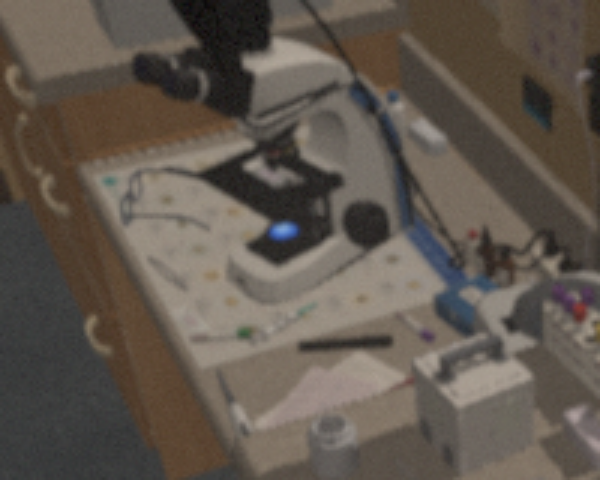

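The microscope stands around x≈0.5–0.7, y≈0.6–0.75, so I'll pass on the robot side of it and high. Then one wrist view over the work.

Run:
```python
from h import *
for p in [(.2,.5,.42),(.36,.36,.42),(.52,.07,.30)]: robot.move_ptp(np.array(p),down(np.radians(90)))
snap("wrist","w1"); s=read_state(); print(s["time_s"],s["eef_pos"],s["q"])
```

```text
3.4 [0.51995693 0.07194463 0.30036421] [-0.63692562  0.07030818  0.43950866  1.63594892 -0.03056591  1.44149491
  1.37922239]
```

View pics/w1.png

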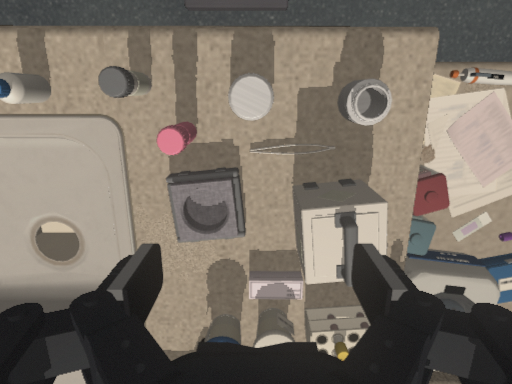

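```bash
python3 -c "
import cv2;a=cv2.imread('pics/w1.png')[60:292,90:402];a=cv2.convertScaleAbs(a,alpha=1.4);cv2.imwrite('pics/w1c.png',cv2.resize(a,None,fx=2.5,fy=2.5,interpolation=cv2.INTER_CUBIC))"
```

```text
(no output)
```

View pics/w1c.png

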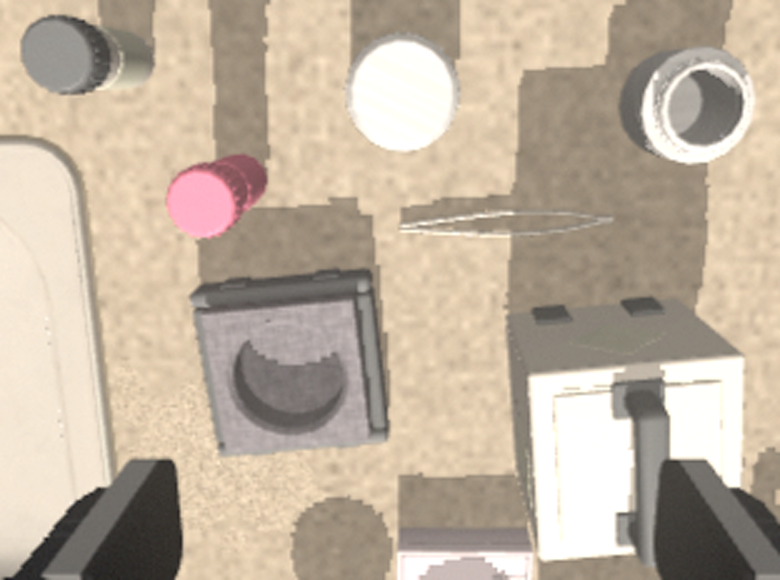

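The crop shows specimen top (57,54), cap top (403,94), canister rim (697,107), pocket (290,376), foam corners (200,310)/(358,296)/(371,443)/(222,452), cover top corners (530,375)/(742,357)/(540,558) and the handle running (652,395)–(648,560).

Run:
```python
from h import *
c=read_camera("wrist"); f=lambda x,y:((x+.5)/2.5-.5+90,(y+.5)/2.5-.5+60)
for n,z,p in [("can",.06,(697,107)),("canL",.06,(641,107)),("canR",.06,(752,107)),("cap",.053,(403,94)),("spec",.09,(57,54)),("pocket",.036,(290,376)),("f1",.036,(200,310)),("f2",.036,(358,296)),("f3",.036,(371,443)),("f4",.036,(222,452)),("c1",.1,(530,375)),("c2",.1,(742,357)),("c4",.1,(540,558)),("h1",.13,(652,397)),("h2",.13,(648,562))]:
    print(n,at_z(c,f(*p),z).round(4))
```

```text
can [0.4588 0.1985]
canL [0.4588 0.1728]
canR [0.4587 0.2237]
cap [0.4534 0.0637]
spec [ 0.437  -0.0791]
pocket [0.5993 0.0023]
f1 [ 0.5626 -0.0432]
f2 [0.5549 0.0396]
f3 [0.6385 0.0451]
f4 [ 0.6441 -0.0372]
c1 [0.5747 0.1214]
c2 [0.566  0.2162]
c4 [0.6693 0.1302]
h1 [0.5732 0.1681]
h2 [0.6518 0.173 ]
```

Everything agrees with the given sizes. The pocket fit is tight, so I'll take one opposite-yaw wrist view to cancel the calibration bias.

Run:
```python
from h import *
robot.move_ptp(np.array([.60,.08,.30]),down(np.radians(-90)))
c=snap("wrist","w2"); s=read_state(); print(s["time_s"],s["eef_pos"],s["q"])
np.savez("w2.npz",**{k:v for k,v in c.items()})
print(proj(c,[(.459,.201,.06),(.454,.063,.053),(.4375,-.079,.09),(.6,.0015,.036),(.614,.172,.1)]).round())
a=c["pixels"][:,:,::-1]
P=proj(c,[(.459,.201,.06),(.454,.063,.053),(.4375,-.079,.09),(.6,.0015,.036),(.614,.172,.1)])
x0,y0=np.maximum(P.min(0)-40,0).astype(int);x1,y1=(P.max(0)+55).astype(int)
k=min(790/(min(x1,512)-x0),590/(min(y1,384)-y0));print(x0,y0,k)
cv2.imwrite("pics/w2c.png",cv2.resize(cv2.convertScaleAbs(a[y0:y1,x0:x1],alpha=1.4),None,fx=k,fy=k,interpolation=cv2.INTER_CUBIC))
```

```text
5.9083 [0.5999434  0.0799557  0.29996454] [-1.04237195  0.44203097  1.16283572  1.45143438 -0.40446262  1.51004022
 -1.46189169]
[[165. 260.]
 [269. 261.]
 [383. 287.]
 [318. 151.]
 [169. 149.]]
124 108 2.5213675213675213
```

View pics/w2c.png

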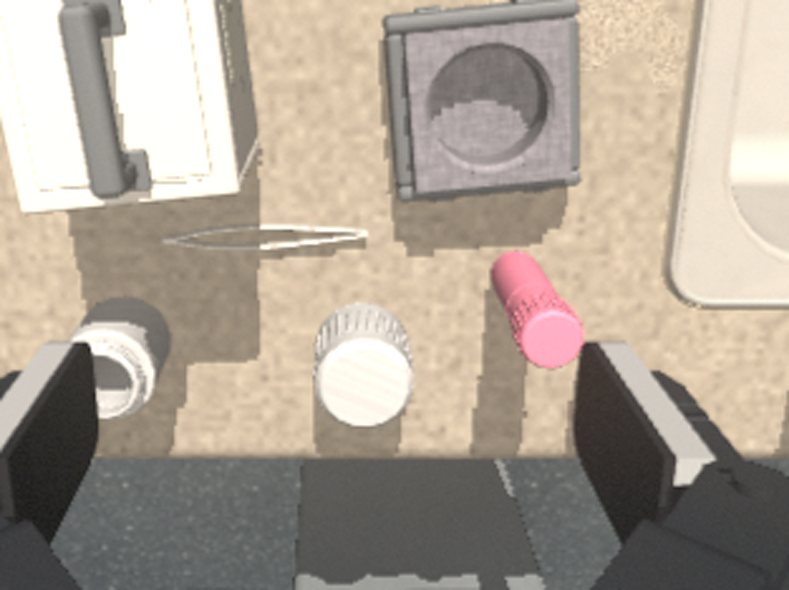

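In this view the pocket is at (490,107), the foam corners at (404,36)/(573,18)/(580,183)/(412,195), the cap top at (363,380), cover corners at (22,210)/(240,190), and the handle runs (86,8)–(107,192).

Run:
```python
from h import *
c=dict(np.load("w2.npz")); k=2.52137; f=lambda x,y:((x+.5)/k-.5+124,(y+.5)/k-.5+108)
for n,z,p in [("cap",.053,(363,381)),("pocket",.036,(490,107)),("f1",.036,(404,36)),("f2",.036,(573,18)),("f3",.036,(580,183)),("f4",.036,(412,195)),("cL",.1,(22,211)),("cR",.1,(240,191)),("h1",.13,(86,8)),("h2",.13,(107,192)),("pl",.036,(428,107)),("pr",.036,(553,107))]:
    print(n,at_z(c,f(*p),z).round(4))
```

```text
cap [0.4567 0.0642]
pocket [0.6012 0.0011]
f1 [0.6364 0.0452]
f2 [ 0.6449 -0.037 ]
f3 [ 0.5616 -0.0475]
f4 [0.5552 0.0391]
cL [0.5665 0.2168]
cR [0.5756 0.1205]
h1 [0.6552 0.1719]
h2 [0.5837 0.1699]
pl [0.6012 0.0323]
pr [ 0.6012 -0.0305]
```

Base is at (0.600, 0.0015) and the cover at (0.618, 0.1725), both yawed about 5°. I'll centre the canister by squeezing it in two directions, then lift it.

Run:
```python
from h import *
X,Y,Z=.4592,.201,.026
robot.move_ptp(np.array([X,Y,.15]),down(0))
robot.move_straight(np.array([X,Y,Z]),v=.12,guard=15)
hand.move_gripper(.45,20); s=read_state(); print(s["width"],s["gripper_force"],s["eef_pos"],s["force"])
hand.move_gripper(1.0)
robot.move_straight(np.array([X,Y,.11]),v=.2)
robot.move_ptp(np.array([X,Y,.11]),down(np.pi/2))
print(robot.move_straight(np.array([X,Y,Z]),v=.12,guard=15))
hand.move_gripper(.3,50); s=read_state(); print(s["width"],s["gripper_force"],s["eef_pos"],s["force"],s["time_s"])
robot.move_straight(np.array([X,Y,.2]),v=.15)
s=read_state(); print(s["width"],s["gripper_force"],s["time_s"],s["q"])
robot.move_ptp(np.array([.600,.0015,.2]),down(np.pi/2))
robot.move_straight(np.array([.600,.0015,.085]),v=.12)
snap("side","s2");snap("wrist","w3");c=snap("scene","sc2"); s=read_state();print(s["time_s"],s["force"])
a=cv2.imread("pics/side0.png");
i=[cv2.imread(f"pics/{n}.png") for n in("s2","sc2")]
cv2.imwrite("pics/m1.png",np.hstack([cv2.resize(i[0][180:280,190:290],(390,390)),cv2.resize(i[1][120:220,190:290],(390,390))]))
```

```text
0.6351483937402959 19.936754386872053 [0.45939303 0.20129319 0.02659903] [-2.28970597 -0.31086834  6.18541071]
False
0.6132002511224621 50.885688085108995 [0.45969779 0.20156558 0.02710601] [-3.34202699 -0.50353213 11.31746899] 12.125
0.6117796915900907 52.390343556180596 13.4333 [-1.16001119  0.07253414  0.69365534  1.85758329 -0.04874813  1.22997447
  1.11947924]
15.6583 [-1.11164439 -0.42830415 -0.6460423 ]
```

View pics/m1.png

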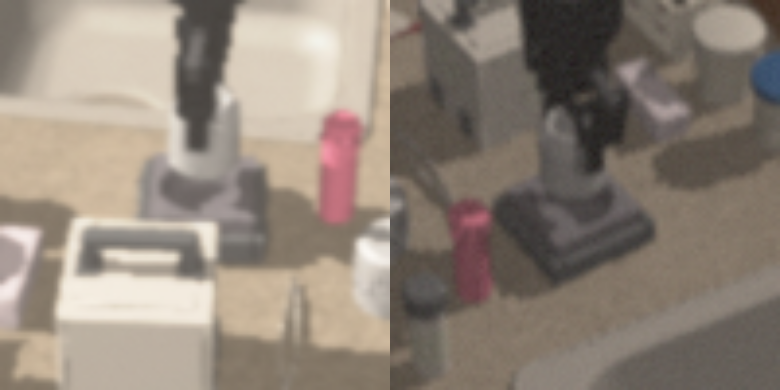

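The canister hangs upright over the pocket in both views. I'll lower it under guard.

Run:
```python
from h import *
g=robot.move_straight(np.array([.600,.0015,.037]),v=.04,guard=8); s=read_state(); print(g,s["eef_pos"],s["force"],s["time_s"])
```

```text
True [0.59973117 0.00150122 0.03921396] [-2.0237672  -0.24842672  6.47471029] 16.7167
```

Stopped at TCP z 0.039, exactly where the pocket floor should be. Release and pick up the specimen next.

Run:
```python
from h import *
hand.move_gripper(1.0)
robot.move_straight(np.array([.600,.0015,.16]),v=.2)
snap("scene","sc3"); snap("wrist","w4")
X,Y,Z=.4383,-.079,.064
q=read_state()["q"]
yaws=[np.radians(a) for a in (131,-49)]
J=[planner.ik(np.array([X,Y,.2]),down(y)) for y in yaws]; print(J)
i=min((k for k in (0,1) if J[k] is not None),key=lambda k:abs(J[k][6])); y=yaws[i]; print(i)
robot.move_ptp(np.array([X,Y,.2]),down(y))
hand.move_gripper(.65)
c=snap("wrist","w5"); s=read_state();print(s["time_s"]); np.savez("w5.npz",**c)
print(proj(c,[(X,Y,.09),(X,Y,0)]))
cv2.imwrite("pics/m2.png",np.hstack([cv2.resize(cv2.imread("pics/sc3.png")[130:210,190:290],(400,320)),cv2.resize(c["pixels"][:,:,::-1],(400,320))]))
```

```text
[array([-0.85023209, -0.14179672,  0.87760804,  1.98911377,  0.11497802,
        1.24545804,  2.27189838]), array([-0.87200492, -0.14725487,  0.89650715,  1.98965147,  0.12121167,
        1.24651623, -0.87481434])]
1
20.7167
[[255.83025144 183.93354586]
 [256.10313727 161.00878015]]
```

View pics/m2.png

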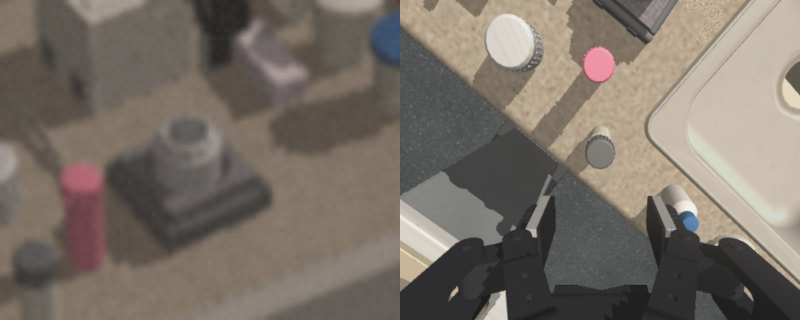

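The canister stands in the pocket. The grey-capped specimen at wrist (257,182) matches the prediction of (256,184), so I'll pick it up.

Run:
```python
from h import *
X,Y,Z=.4383,-.079,.064; y=np.radians(-49)
g=robot.move_straight(np.array([X,Y,Z]),v=.12,guard=10); s=read_state(); print(g,s["force"])
hand.move_gripper(.15,30); s=read_state(); print(s["width"],s["gripper_force"],s["eef_pos"],s["force"])
robot.move_straight(np.array([X,Y,.2]),v=.12)
robot.move_straight(np.array([.600,.0015,.2]),v=.2)
robot.move_straight(np.array([.600,.0015,.145]),v=.1)
s=read_state(); print(s["width"],s["gripper_force"],s["time_s"],s["eef_pos"])
a=snap("scene","sc4")["pixels"];b=snap("side","s4")["pixels"]
cv2.imwrite("pics/m3.png",np.hstack([cv2.resize(a[115:215,190:290,::-1],(390,390)),cv2.resize(b[150:250,190:290,::-1],(390,390))]))
```

```text
False [-0.30455612 -0.19458181  0.29249201]
0.3466985749925879 29.50378539331723 [ 0.43881953 -0.07887036  0.06450528] [-1.01439772  0.64352778  5.98653579]
0.34972565679074114 29.660241077654064 25.375 [0.60019712 0.00130096 0.14543378]
```

View pics/m3.png

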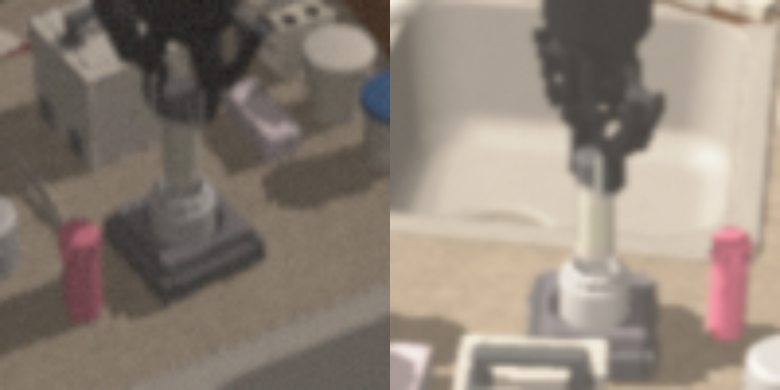

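The specimen hangs upright and centred over the canister mouth in both views. Next I'll insert it under guard.

Run:
```python
from h import *
g=robot.move_straight(np.array([.600,.0015,.079]),v=.05,guard=4); s=read_state(); print(g,s["eef_pos"],s["force"],s["time_s"])
```

```text
True [0.59998059 0.00162425 0.08160634] [-0.45309696  0.01955451  5.5139073 ] 26.6417
```

Seated at TCP z 0.0816, against an expected 0.081. Now the cap.

Run:
```python
from h import *
hand.move_gripper(.65)
robot.move_straight(np.array([.600,.0015,.2]),v=.2)
hand.move_gripper(1.0)
X,Y,Z=.455,.0635,.018
robot.move_ptp(np.array([X,Y,.13]),down(0))
print(robot.move_straight(np.array([X,Y,Z]),v=.12,guard=10))
hand.move_gripper(.45,20); s=read_state(); print(s["width"],s["eef_pos"],s["force"])
hand.move_gripper(1.0)
robot.move_straight(np.array([X,Y,.1]),v=.2)
robot.move_ptp(np.array([X,Y,.1]),down(np.pi/2))
print(robot.move_straight(np.array([X,Y,Z]),v=.12,guard=10))
hand.move_gripper(.3,35); s=read_state(); print(s["width"],s["gripper_force"],s["eef_pos"],s["force"])
robot.move_straight(np.array([X,Y,.22]),v=.15)
robot.move_straight(np.array([.600,.0015,.22]),v=.2)
robot.move_straight(np.array([.600,.0015,.145]),v=.1)
s=read_state(); print(s["width"],s["gripper_force"],s["time_s"],s["eef_pos"])
a=snap("scene","sc5")["pixels"];b=snap("side","s5")["pixels"]
cv2.imwrite("pics/m4.png",np.hstack([cv2.resize(a[115:215,190:290,::-1],(390,390)),cv2.resize(b[150:250,190:290,::-1],(390,390))]))
```

```text
False
0.6240477013985086 [0.4552658  0.06374195 0.0185694 ] [-2.53536325 -0.28851006  6.76047375]
False
0.6280641448664305 34.999953377991915 [0.45547364 0.06373557 0.01885101] [-3.51842139 -0.28415959 10.26345927]
0.6304908770326025 36.85505323112011 37.3083 [0.60037196 0.00143532 0.14562053]
```

View pics/m4.png

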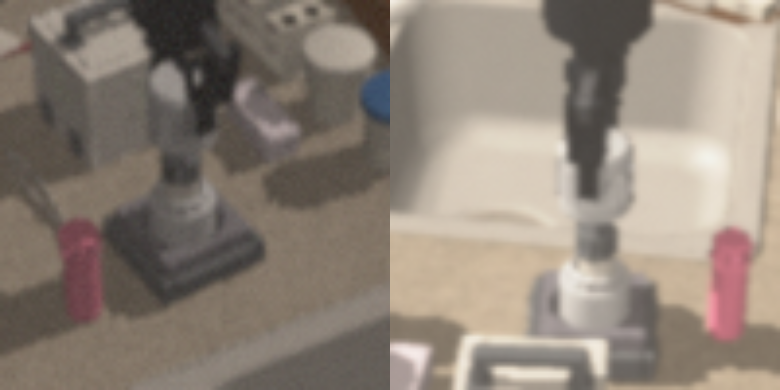

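The cap is held level over the specimen. Expected seat is TCP z ≈ 0.0805.

Run:
```python
from h import *
g=robot.move_straight(np.array([.600,.0015,.078]),v=.05,guard=5); s=read_state(); print(g,s["eef_pos"],s["force"],s["time_s"])
```

```text
True [0.59978636 0.00148912 0.08097119] [-1.58063773 -0.21739107  5.52903531] 38.5833
```

Seated at 0.081. Now the cover.

Run:
```python
from h import *
hand.move_gripper(1.0)
robot.move_straight(np.array([.600,.0015,.26]),v=.2)
X,Y,Z=.6185,.1725,.109
yaw=np.radians(95)
robot.move_ptp(np.array([X,Y,.23]),down(yaw))
hand.move_gripper(.55)
print(robot.move_straight(np.array([X,Y,Z]),v=.1,guard=8))
hand.move_gripper(0,70); s=read_state(); print(s["width"],s["gripper_force"],s["eef_pos"],s["force"],s["moment"])
robot.move_straight(np.array([X,Y,.262]),v=.12)
s=read_state(); print(s["width"],s["gripper_force"],s["time_s"],s["force"],s["moment"])
robot.move_straight(np.array([.600,.0015,.262]),v=.12)
s=read_state(); print(s["width"],s["time_s"],s["eef_pos"],s["tool_rot"])
a=snap("scene","sc6");b=snap("side","s6");np.savez("sc6.npz",**a);np.savez("s6.npz",**b)
cv2.imwrite("pics/m5.png",np.hstack([cv2.resize(a["pixels"][85:215,190:290,::-1],(400,520),interpolation=cv2.INTER_CUBIC),cv2.resize(b["pixels"][120:250,190:290,::-1],(400,520),interpolation=cv2.INTER_CUBIC)]))
```

```text
False
0.15190055890791943 71.3480544090271 [0.61869598 0.17284516 0.10930918] [0.19717312 1.58939429 1.53691811] [ 0.19028033  0.0012004  -0.0058164 ]
0.14499529192911798 70.79409599304199 44.4417 [-1.06902958 -0.2283996  -2.4309638 ] [ 0.05110169  0.023347   -0.02195917]
0.14450583441276374 46.025 [0.60011354 0.00246877 0.26187352] [[-9.96078165e-01 -8.84774904e-02 -1.52877787e-04]
 [-8.84775086e-02  9.96078168e-01  1.16712414e-04]
 [ 1.41951805e-04  1.29780932e-04 -9.99999982e-01]]
```

View pics/m5.png

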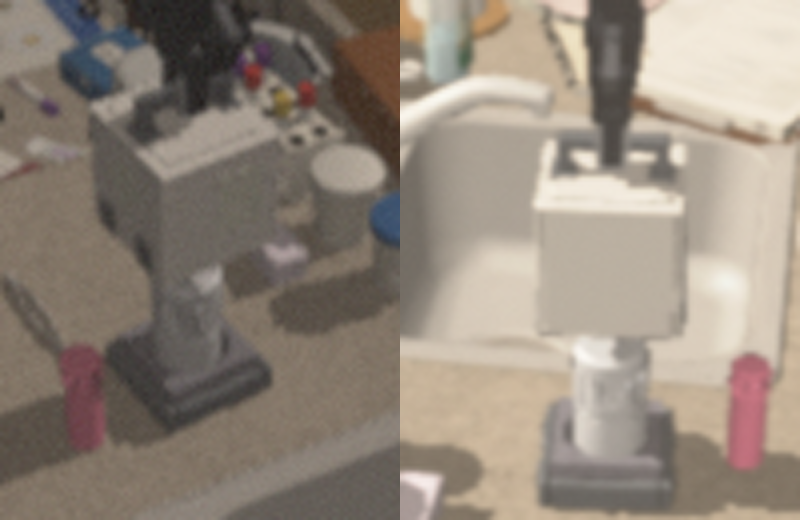

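The cap is on and the cover hangs over it. I'll check the x alignment from the side-view edges: cover lower edge (538,333)–(685,335), base lower edge (539,505)–(676,502).

Run:
```python
from h import *
b=dict(np.load("s6.npz"));a=dict(np.load("sc6.npz"))
f=lambda x,y:((x-400+.5)/4-.5+190,(y+.5)/4-.5+120)
print([at_z(b,f(*p),.153).round(4) for p in ((538,333),(685,335))],[at_z(b,f(*p),0).round(4) for p in ((539,505),(676,502))])
g=lambda p:(np.array(p)+[-190,-85])*4+2
h=lambda p:(np.array(p)+[-190,-120])*4+2+[400,0]
R=down(np.radians(95)); ex=np.array([np.cos(np.radians(5)),np.sin(np.radians(5)),0]);ey=np.array([-ex[1],ex[0],0])
for z0 in (.153,.253):
  P=[np.array([.6,.0015,z0])+.049*(i*ex+j*ey) for i,j in ((-1,-1),(1,-1),(1,1),(-1,1))]
  print(z0,"scene",[g(p).round() for p in proj(a,P)],"side",[h(p).round() for p in proj(b,P)])
```

```text
[array([0.6432, 0.054 ]), array([0.5443, 0.0408])] [array([0.6445, 0.0535]), array([0.5457, 0.0352])]
0.153 scene [array([167., 291.]), array([281., 242.]), array([209., 171.]), array([ 98., 216.])] side [array([683., 263.]), array([549., 258.]), array([536., 334.]), array([681., 339.])]
0.253 scene [array([165., 180.]), array([286., 131.]), array([209.,  61.]), array([ 91., 105.])] side [array([688., 141.]), array([547., 135.]), array([534., 206.]), array([687., 212.])]
```

The cover matches the predicted corners to about 1 mm. I'll lower it under guard; expected seat is TCP z 0.133.

Run:
```python
from h import *
robot.move_straight(np.array([.6005,.0013,.18]),v=.1)
g=robot.move_straight(np.array([.6005,.0013,.130]),v=.04,guard=8); s=read_state(); print(g,s["eef_pos"],s["force"],s["moment"],s["time_s"],s["width"])
```

```text
True [0.60018389 0.00209507 0.13298851] [-1.67041646  1.71556917  4.94490627] [ 0.21348986  0.27030417 -0.05189681] 48.1667 0.15047950184377115
```

Run:
```python
from h import *
hand.move_gripper(.55)
robot.move_straight(np.array([.6005,.0013,.26]),v=.15)
robot.move_ptp(np.array([.5,.15,.35]),down(np.radians(95)))
robot.pause(.5)
a=snap("scene","sc7")["pixels"];b=snap("side","s7")["pixels"]
cv2.imwrite("pics/m6.png",np.hstack([cv2.resize(a[105:255,150:300,::-1],(400,400),interpolation=cv2.INTER_CUBIC),cv2.resize(b[170:320,190:340,::-1],(400,400),interpolation=cv2.INTER_CUBIC)]))
```

```text
(no output)
```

View pics/m6.png

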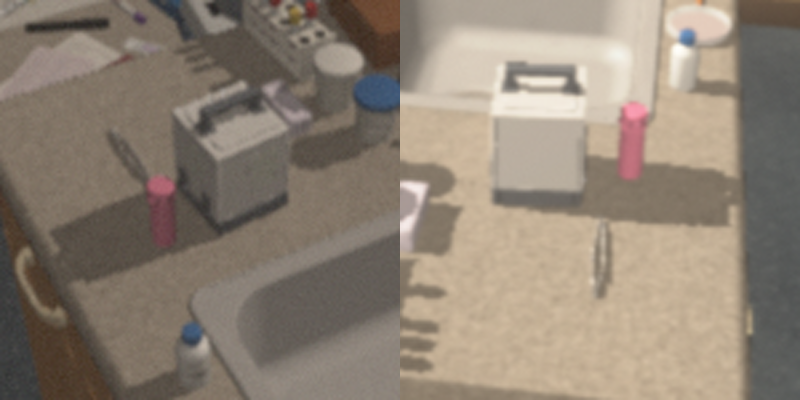

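The cover sits level on the base, with an even grey band at scene (235,205) and side (540,195). The bystanders are untouched.

```bash
python3 -c "
from workcell import *
print(sign_off())"
```

```text
the job is handed in; nothing more can be done
None
```

The specimen is packed in the order asked (canister in the pocket, specimen upright inside, cap fully down, cover home on the base) and handed in at roughly 51 s of the 128 s allowed; the verdict was not shown.

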